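# Clear the board preheater and shut its cover

### The arm

A 7-joint arm with a two-finger parallel gripper is mounted at the origin on the work surface. World frame = base frame: x ahead of the robot, y to its left, z up, the work surface at z = 0. Lengths are in mm, angles in rad, forces in N, time in s.
With the tool pointing down it reaches from about 400 to 850 mm from the base axis. Payload 10.4 kg.
Tool frame: the origin (TCP) lies between the finger pads; the fingertips stand 17 mm ahead of it and the grasp point (between the pads) lies 2 mm behind it; z points along the fingers, y is the line along which they close (so a half turn about z gives the same grasp; the last joint's range is limited). The gripper opens to 87 mm and grips with 3 to 60 N. Pads are 19 mm wide; open, the fingers measure 117 mm over their backs; the gripper's body (75 mm by 190 mm) begins 51 mm behind the grasp point.
Start: joints at [1.249, 0.332, -0.065, 1.46, 0.022, 1.35, -0.088], TCP at [184.004, -597.321, 239.576] pointing down, gripper open.
Joint ranges: [-2.6, 2.6], [-0.5, 2.12], [-1.47, 1.34], [0.16, 2.42], [-1.27, 4.41], [0.06, 2.06], [-2.6, 2.6]. Speed limits (rad/s): [2.22, 2.22, 2.79, 2.79, 3.14, 3.14, 3.14].

### API

Orientations are given as a unit quaternion [w, x, y, z].
In Python, from cell import ctrl, optics, workorder, models gives the robot as it stands. The module is installed in compiled form; this text tells all that it offers.
- The arm moves only by the tool arm_command, never from a script. Its argument "deltas" is a list that holds one entry, the list of rows, each a list of 5 numbers: the shift along the tool's x, y, z in cm, then the turn about the tool's z in degrees, then the closure, from 0 (fully open) to 1 (shut). A call has 1 to 20 rows; each row shifts and turns the commanded pose from where the row before left it, along the tool's axes as they then stand; what a row does not reach is not made up. A row lasts 1/10 s, in which the tool goes at most 50 mm and 8.59 degrees, less where a joint would pass 70% of its speed; a pose out of reach is approached as far as the arm can. A call with a gripper value outside its range is refused whole. The fingers move at their own pace and stop on an object; the grip force is fixed at half the most. Time passes only in rows, so rows that do not move let the fingers close. It gives the time, the measured TCP pose, the force, the opening and the grip force at its end, in the units of the state.
- ctrl.observe(): the state, without advancing time (a new reading comes with each control period).
- optics.grab_frame(name): name is "scene" or "side" or "wrist"; returns the picture (480x640x3 uint8, red, green, blue); there is no depth.
- optics.calibration(name): a dict with "mtx" (3x3 intrinsics, pixels), "R" (3x3) and "t" (3): a world point X has camera coordinates R X + t. Camera axes: x right, y down, z forward; pixel columns grow to the right and rows downward; lengths in mm; the calibration is good to about 2 mm. A picture is of the moment at which its call begins: read the wrist's pose just before it. calibration takes no time and is no camera call; for the wrist camera it gives the pose at the moment of the call.
- workorder.hand_in(): hands the job in; it is judged then, once.
Trained networks look in the newest picture that a camera, given by its name, has taken for a name from the list of things; names that differ only in an ending like _2 or _b are one class to them, and where a whole thing is asked for, a point or a joint stands for the part that bears it (a point fixed in the world has none). Each returns a list of dicts, best first, with "confidence" (0 to 1); they miss things now and then, are a little off and sometimes report something else, mostly with a low value. They report only what shows in the picture. A call takes as long as a camera call.
- models.find_in(camera, label): "extent" ([centre column, centre row, width, height] in pixels, round what is visible of it).
The state is a dict: "time": time; "joints": joint angles; "qvel": joint speeds; "joint_efforts": joint torques, N m; "ee_pos": TCP position; "tool_rot": TCP orientation; "ft_force": force on the tool from outside, world axes, zero at the start; "ft_torque": the same for the moment, N m; "grip_width": finger opening in mm; "grasp_force": force on a finger pad.
Only numpy, scipy, OpenCV 4.12 (cv2) and the standard library are available. Lean on these libraries where they do the work, as an engineer would, in place of code of your own. Each camera call takes 0.05 s, during which the arm holds its last target. There are 200 camera calls.

### The job

Clear the loose chips off the preheater's top plate by sweeping all of them with the scraper block into the catch tray beside it, without the robot itself touching a chip. Then lower the hinged cover gently, without slamming it, until it is fully shut on the plate, and leave the scraper standing upright on the bench. Do not disturb the other things on the bench.

Things in the scene. Friction and masses are not known exactly. Their poses are not given: they have to be found in the camera images.
- heater: Board preheater, a grey fixed box with a flat steel top plate. Origin under the centre at bench level. Its own x points to its hinge side, y along its length, z up. The flat top is 55 mm above the bench and spans x -80 to +85 mm and y -100 to +100 mm; nothing stands up from it but the cover. At one y end it adjoins the catch tray, at the other the control box.
- cover (a joint): Hinge angle of the preheater's flat aluminium cover (rad): 0 = shut flat on the plate, 1.57 = upright, larger = leaning back away from the plate. Range 0 to 2.1. A friction hinge: the cover stays at any angle and takes about 0.3 N m (2 to 6 N near its free edge) to move; there is no latch. Anything left on the plate under it keeps it from shutting.
- cover_hinge (a point): Middle of the cover's hinge line, 80 mm along the heater's +x and 55.5 mm above the bench; the line runs along the heater's y. The cover is a plate 150 mm from hinge to free edge, 196 mm wide, 8 mm thick; its underside passes through the hinge line.
- cover_edge (a point): Middle of the cover's free edge, half-way through its thickness, 150 mm from the hinge line.
- tray: Fixed open steel catch tray against one y end of the heater (either end), same yaw as the heater: 150 mm along the heater's x, 66 mm along its y, 40 mm high, walls and floor 3 mm. Origin under its centre at bench level, 134 mm along the heater's y from the heater's origin.
- control: Fixed black control box against the other y end of the heater: 150 x 66 mm, 68 mm high with a dial to 72 mm. Origin under its centre at bench level.
- scraper_center (a point): Middle (34 mm up) of the scraper, standing on the bench at the robot's left or right: a grey block 84 mm (its x) x 24 mm (its y) x 25 mm high, on which stands a central wooden grip tab 40 mm (x) x 22 mm (y), from 25 to 68 mm above the underside. 120 g. It is gripped by the tab across its 22 mm, and pushes with its 84 mm long faces.
- chip0_center (a point): Centre of a loose black chip, 20 x 20 mm, 6 mm thick, about 12 g, at the start lying flat on the heater's top plate.
- chip1_center (a point): Centre of a loose black chip, 24 x 14 mm, 6 mm thick, about 12 g, at the start lying flat on the heater's top plate.
- chip2_center (a point): Centre of a loose black chip, 16 x 16 mm, 6 mm thick, about 12 g, at the start lying flat on the heater's top plate.
- chip3_center (a point): Centre of a loose black chip, 22 x 18 mm, 6 mm thick, about 12 g, at the start lying flat on the heater's top plate.
- chip4_center (a point): Centre of a loose black chip, 26 x 16 mm, 6 mm thick, about 12 g, at the start lying flat on the heater's top plate.
- paste_mid (a point): Bystander, not to be disturbed: small aluminium tin, 40 diameter, 30 high mm, loose. The point is on its axis, half-way up.
- meter_mid (a point): Bystander, not to be disturbed: orange hand multimeter lying flat, 150 x 75 x 34 high mm, loose. The point is on its axis, half-way up.
- flux_mid (a point): Bystander, not to be disturbed: small white jar, 42 diameter, 50 high mm, loose. The point is on its axis, half-way up.
- solvent_mid (a point): Bystander, not to be disturbed: white bottle, 52 diameter, 150 high mm, loose. The point is on its axis, half-way up.
- spool_mid (a point): Bystander, not to be disturbed: aluminium solder spool standing on its flange, 60 diameter, 50 high mm, loose. The point is on its axis, half-way up.
- cleaner_mid (a point): Bystander, not to be disturbed: copper tip-cleaner pot, 62 diameter, 52 high mm, loose. The point is on its axis, half-way up.
- driver_mid (a point): Bystander, not to be disturbed: screwdriver lying behind the preheater, 140 long, handle under 30 thick mm, loose. The point is at its origin, 10 mm up.

How it is judged:
By the outcome, as a careful person would: the job done as asked, in the order asked, and still so for the second after the job is handed in, with the robot touching nothing.
It also fails if it takes over 72 s, if anything falls off the work surface, if the arm or the gripper's body presses on something with over 40 N, if the wrist force passes 120 N, or if a joint passes its speed limit or range.

## Working session

There is one attempt and no reset: what is moved stays moved. The work goes in short steps, Python scripts to look and compute and a tool call to move; the robot and the scene stay as the last step left them, time stands still between calls to the robot, and variables do not carry over. Pictures are saved under pics/ and viewed, at most 10 in all, crops included, and the job is handed in when it is done.

Besides the shell and the picture viewer there is one more tool, called after ">>>" as name(argument=value, ...) on one line, values as JSON. arm_command: Moves the arm, as the interface text tells. Its arguments: {"type":"object","properties":{"deltas":{"type":"array"}},"required":["deltas"]}

```bash
mkdir -p pics
cat > h.py <<'E'
import numpy as np, cv2
from cell import ctrl, optics, workorder, models
def grab(n,f=None):
    im=optics.grab_frame(n)
    if f: cv2.imwrite('pics/'+f,im[:,:,::-1])
    return im
def ray(n,uv,z,c=None):
    c=c or optics.calibration(n); K,R,t=map(np.array,(c['mtx'],c['R'],c['t']))
    d=R.T@np.linalg.solve(K,[uv[0],uv[1],1.]); o=-R.T@t
    return o+d*(z-o[2])/d[2]
def proj(n,X,c=None):
    c=c or optics.calibration(n); K,R,t=map(np.array,(c['mtx'],c['R'],c['t']))
    p=K@(R@np.array(X,float)+t); return p[:2]/p[2]
E
python3 - <<'E'
from h import *
s=ctrl.observe(); print(s)
a=grab('scene','s0.png')
b=grab('side','d0.png')
for n in('scene','side'):
    c=optics.calibration(n); print(n,-np.array(c['R']).T@c['t'])
    for l in ['heater','cover','tray','control','scraper_center','chip0_center','chip1_center','chip2_center','chip3_center','chip4_center']:
        print(l,[(round(d['confidence'],2),np.round(d['extent']).tolist()) for d in models.find_in(n,l)[:3]])
E
```

```text
{'time': 0.0, 'joints': array([ 1.24938473,  0.33287951, -0.06472105,  1.46095874,  0.02160372,
        1.34984251, -0.08850773]), 'qvel': array([-5.74659707e-05,  3.63994693e-05, -4.49792176e-04,  3.53094935e-04,
        5.47837044e-04,  1.55848681e-03, -5.78803051e-04]), 'joint_efforts': array([ 3.63097415e-04, -6.23264050e+01,  2.49741704e-02, -3.89911509e+01,
       -6.12875191e-02,  3.98183498e-02,  1.48171489e-04]), 'ee_pos': array([ 183.89371173, -596.96452492,  238.74086496]), 'tool_rot': array([-6.83342218e-04,  9.88856903e-01,  1.48867526e-01, -1.32998792e-04]), 'ft_force': array([-0.23329963, -0.52282857,  0.13446879]), 'ft_torque': array([-0.02232321,  0.00994142, -0.02033858]), 'grasp_force': 0.0, 'grip_width': 86.86954427286865}
scene [1403.91708133  174.17855944  791.29920961]
heater [(0.76, [317.0, 249.0, 115.0, 74.0])]
cover [(0.73, [300.0, 242.0, 79.0, 58.0]), (0.72, [333.0, 235.0, 9.0, 10.0])]
tray [(0.71, [282.0, 231.0, 46.0, 48.0])]
control [(0.96, [371.0, 263.0, 51.0, 59.0])]
scraper_center [(0.64, [453.0, 241.0, 15.0, 30.0])]
chip0_center []
chip1_center []
chip2_center []
chip3_center [(0.59, [347.0, 235.0, 15.0, 11.0])]
chip4_center [(0.69, [335.0, 301.0, 25.0, 59.0]), (0.43, [334.0, 236.0, 7.0, 12.0])]
side [1351.71127821  970.99494021  971.04315842]
heater [(0.59, [338.0, 249.0, 107.0, 100.0])]
cover [(0.69, [307.0, 239.0, 44.0, 91.0]), (0.2, [335.0, 251.0, 9.0, 5.0])]
tray [(0.56, [332.0, 228.0, 58.0, 16.0])]
control [(0.68, [370.0, 294.0, 67.0, 51.0])]
scraper_center [(0.66, [308.0, 240.0, 48.0, 89.0])]
chip0_center []
chip1_center [(0.4, [464.0, 324.0, 35.0, 33.0])]
chip2_center []
chip3_center [(0.45, [370.0, 262.0, 8.0, 8.0]), (0.45, [369.0, 294.0, 68.0, 48.0])]
chip4_center [(0.56, [335.0, 251.0, 15.0, 4.0])]
```

Run:
```python
import cv2,numpy as np
a=cv2.imread('pics/s0.png');b=cv2.imread('pics/d0.png')
cv2.imwrite('pics/s0c.png',cv2.resize(a[150:390,200:520],(800,600),interpolation=cv2.INTER_CUBIC))
cv2.imwrite('pics/d0c.png',cv2.resize(b[150:390,200:520],(800,600),interpolation=cv2.INTER_CUBIC))
```

```text
(no output)
```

View pics/s0c.png

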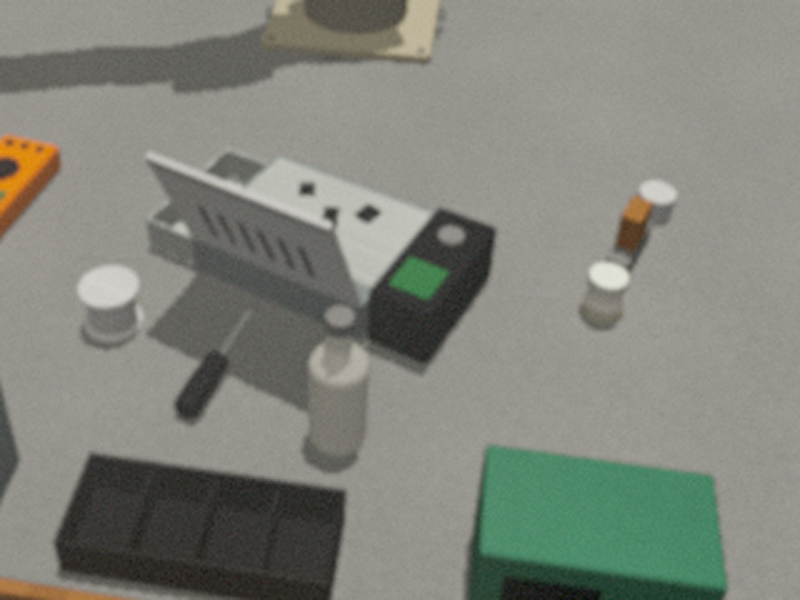

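View pics/d0c.png

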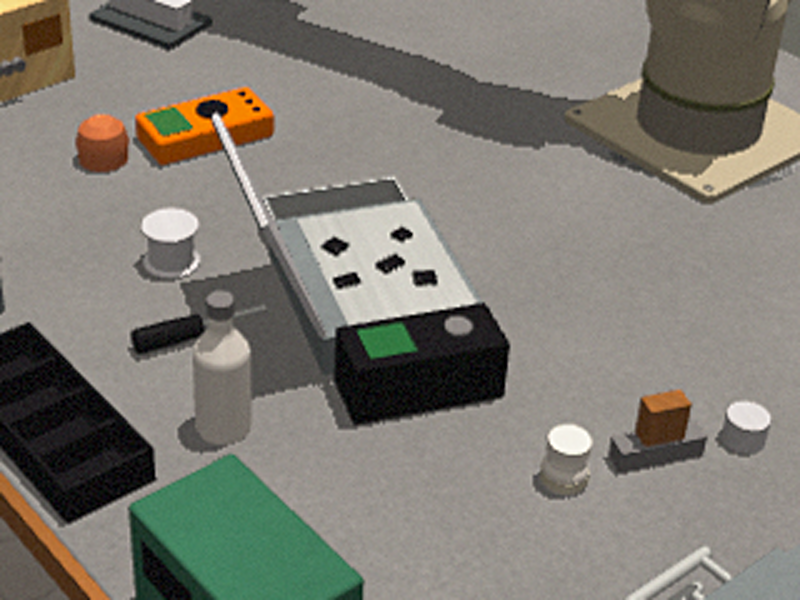

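The side view shows 5 chips on the plate at crop px (335,245), (401,234), (390,263), (347,281), (425,277). The cover is near upright at the far side. The tray is at the −y end and the control box at the +y end. The scraper is at (660,430), between the flux jar and the paste tin.

Run:
```python
from h import *
from scipy.optimize import least_squares
C={n:optics.calibration(n) for n in('scene','side')}
f=lambda u:np.array(u)/2.5+[200,150]
# model pts heater frame; tray at y sign s. yaw~? x to hinge (world +x), tray at -y world => local y -134
obs=[('side',(-75,101,68),(484,305)),('side',(-75,167,68),(508,343)),('side',(75,167,68),(338,368)),('side',(75,101,68),(336,328)),
('side',(-80,-100,55),(414,202)),('side',(75,-167,40),(268,192)),('side',(-75,-167,40),(402,178)),
('scene',(-75,101,68),(440,208)),('scene',(-75,167,68),(494,230)),('scene',(75,167,68),(428,322)),('scene',(75,101,68),(372,288)),('scene',(-80,-100,55),(280,158)),('scene',(75,-167,40),(150,225)),('scene',(-75,-167,40),(226,152))]
def W(p,X): c,s=np.cos(p[2]),np.sin(p[2]); return np.array([p[0]+c*X[0]-s*X[1],p[1]+s*X[0]+c*X[1],X[2]])
r=least_squares(lambda p:np.concatenate([proj(n,W(p,X),C[n])-f(u) for n,X,u in obs]),[600,0,0],loss='soft_l1')
print(r.x,np.degrees(r.x[2]),np.round(r.fun.reshape(-1,2),1).tolist())
p=r.x; c,s=np.cos(p[2]),np.sin(p[2]); Rm=np.array([[c,s],[-s,c]])
for u in[(335,245),(401,234),(390,263),(347,281),(425,277)]:
    X=ray('side',f(u),59,C['side']); print('chip',np.round(X),np.round(Rm@(X[:2]-p[:2])))
for a in(1.5,1.6,1.7,1.8,1.9):
  for y in(-98,98): print('cov',a,y,[np.round((proj(n,W(p,(80-150*np.cos(a),y,55.5+150*np.sin(a))),C[n])-[200,150])*2.5).tolist() for n in C])
print('scr top',ray('side',f((664,400)),68,C['side']),ray('scene',f((636,206)),68,C['scene']))
a,b=ray('side',f((612,469)),0,C['side']),ray('side',f((705,457)),0,C['side']);print(a,b,np.degrees(np.arctan2(*(b-a)[1::-1])))
a,b=ray('side',f((645,415)),68,C['side']),ray('side',f((690,407)),68,C['side']);print(a,b,np.degrees(np.arctan2(*(b-a)[1::-1])))
print('flux',ray('side',f((569,441)),50,C['side']),'paste',ray('side',f((748,416)),30,C['side']),'solv',ray('side',f((219,303)),150,C['side']))
```

```text
[ 5.33087023e+02  3.40006404e+01 -3.96382081e-01] -22.71102034241664 [[-0.4, -0.5], [-0.1, 1.4], [5.0, 1.8], [-2.0, -0.1], [2.8, -1.1], [-1.7, 1.8], [-2.1, 0.0], [-0.0, -0.2], [1.9, -0.1], [0.3, -1.2], [-2.2, 1.7], [0.0, -1.9], [-1.3, -2.9], [1.3, -1.8]]
chip [549. -13.  59.] [ 32. -37.]
chip [483.  13.  59.] [-38. -39.]
chip [524.  44.  59.] [-13.   6.]
chip [577.  42.  59.] [37. 24.]
chip [511.  82.  59.] [-39.  36.]
cov 1.5 -98 [[192.0, 105.0], [285.0, 94.0]]
cov 1.5 98 [[372.0, 172.0], [339.0, 203.0]]
cov 1.6 -98 [[182.0, 112.0], [270.0, 95.0]]
cov 1.6 98 [[363.0, 181.0], [323.0, 205.0]]
cov 1.7 -98 [[172.0, 121.0], [255.0, 98.0]]
cov 1.7 98 [[354.0, 191.0], [306.0, 208.0]]
cov 1.8 -98 [[163.0, 131.0], [240.0, 102.0]]
cov 1.8 98 [[345.0, 203.0], [290.0, 213.0]]
cov 1.9 -98 [[153.0, 142.0], [226.0, 108.0]]
cov 1.9 98 [[336.0, 216.0], [274.0, 219.0]]
scr top [469.14024145 353.59990673  68.        ] [466.22924723 354.40198887  68.        ]
[510.85971628 342.25753524   0.        ] [431.81502795 382.33611189   0.        ] 153.1133081250157
[497.32605908 356.97223818  68.        ] [457.83868723 373.60355262  68.        ] 157.16011883803841
flux [558.54345484 327.93679402  50.        ] paste [387.33743641 388.41051713  30.        ] solv [761.94761343  93.04634894 150.        ]
```

>>> arm_command(deltas=[[[0, 0, -0.8, -8.5, 0], [0, 0, -0.8, -8.5, 0], [0, 0, -0.8, -8.5, 0], [0, 0, -0.8, -8.5, 0], [0, 0, -0.8, -8.5, 0], [0, 0, -0.8, -8.5, 0], [0, 0, -0.8, -8.5, 0], [0, 0, -0.8, -8.5, 0], [3.7, 2.35, 0, 0, 0], [3.7, 2.35, 0, 0, 0], [3.7, 2.35, 0, 0, 0], [3.7, 2.35, 0, 0, 0], [3.7, 2.35, 0, 0, 0], [3.7, 2.35, 0, 0, 0], [3.7, 2.35, 0, 0, 0], [3.7, 2.35, 0, 0, 0], [3.7, 2.35, 0, 0, 0], [3.7, 2.35, 0, 0, 0], [0, 0, 0, 0, 0]]])

```text
time: 3.0
ee_pos: [453.0, -242.6, 304.1]
tool_rot: [0.0, 0.733, 0.68, 0.001]
ft_force: [-0.0, -0.8, 0.1]
grip_width: 86.9
grasp_force: 0.0
```

>>> arm_command(deltas=[[[4.2, -0.2, 0, 0, 0], [4.2, -0.2, 0, 0, 0], [4.2, -0.2, 0, 0, 0], [4.2, -0.2, 0, 0, 0], [4.2, -0.2, 0, 0, 0], [4.2, -0.2, 0, 0, 0], [0, 0, 0, 0, 0]]])

```text
time: 3.7
ee_pos: [459.0, 9.1, 304.2]
tool_rot: [0.0, 0.734, 0.679, 0.001]
ft_force: [-0.2, 0.2, -0.5]
grip_width: 87.2
grasp_force: 0.0
```

Run:
```python
from h import *
c=optics.calibration('wrist');grab('wrist','w1.png')
print(-np.array(c['R']).T@c['t'],np.array(c['R'])[2],c['mtx'],ctrl.observe()['ee_pos'])
for l in ['chip0_center','chip1_center','chip2_center','chip3_center','chip4_center']:
  for d in models.find_in('wrist',l)[:5]: print(l,round(d['confidence'],2),np.round(d['extent']),np.round(ray('wrist',d['extent'][:2],60,c)))
import pickle;pickle.dump(c,open('w1.pkl','wb'))
```

```text
[463.74912562  90.35068816 448.9775811 ] [-0.02123533 -0.29458623 -0.95538893] [[350.10781695   0.         317.53970736]
 [  0.         350.10781695 237.68297704]
 [  0.           0.           1.        ]] [459.05088115   5.79747439 303.93999754]
chip0_center 0.52 [397. 216.  19.  21.] [548. -10.  60.]
chip1_center 0.78 [420. 168.  25.  14.] [573.  42.  60.]
chip1_center 0.57 [375. 166.  23.  18.] [524.  48.  60.]
chip2_center 0.57 [464. 195. 353. 260.] [622.   8.  60.]
chip2_center 0.53 [337. 198.  18.  14.] [480.  16.  60.]
chip3_center 0.67 [527. 221. 226. 216.] [696. -28.  60.]
chip3_center 0.62 [362. 135.  27.  20.] [511.  81.  60.]
chip4_center 0.62 [375. 166.  24.  23.] [524.  48.  60.]
```

View pics/w1.png

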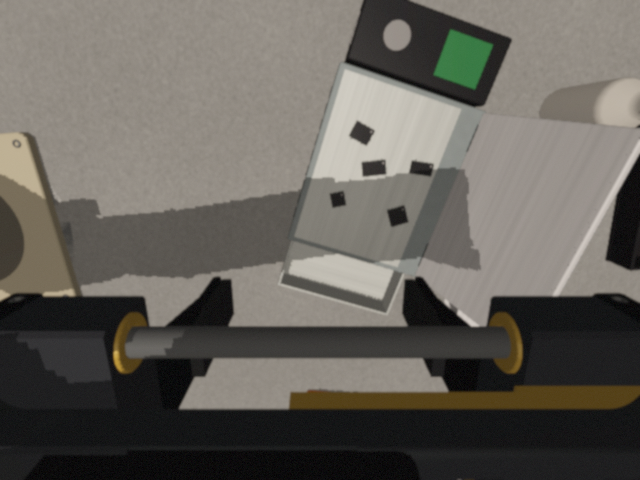

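The wrist view shows all five chips, at px (337,198), (362,133), (374,167), (421,168) and (397,216). The tray's outer corners are at (280,283) and (388,314), and the control corners at (348,63), (480,104) and (511,40). I'll refine the heater pose with these, then go to the scraper.

Run:
```python
from h import *
import pickle
from scipy.optimize import least_squares
c=pickle.load(open('w1.pkl','rb'))
obs=[((-80,100,55),(343,66)),((75,101,68),(480,104)),((75,167,68),(511,40)),((-80,-100,55),(293,240)),((-75,-167,40),(280,283)),((75,-167,40),(388,314))]
def W(p,X): cc,s=np.cos(p[2]),np.sin(p[2]); return np.array([p[0]+cc*X[0]-s*X[1],p[1]+s*X[0]+cc*X[1],X[2]])
r=least_squares(lambda p:np.concatenate([proj('',W(p,X),c)-u for X,u in obs]),[533,34,-.396],loss='soft_l1')
print(r.x,np.degrees(r.x[2]),np.round(r.fun.reshape(-1,2),1).tolist())
p=r.x; cc,s=np.cos(p[2]),np.sin(p[2]); Rm=np.array([[cc,s],[-s,cc]])
for u in[(337,199),(362,133),(374,168),(421,168),(397,216)]:
    X=ray('',u,59,c); print(np.round(X),np.round(Rm@(X[:2]-p[:2])))
for a in(1.8,1.9,2.0,2.1): print(a,[np.round(proj('',W(p,(80-150*np.cos(a),y,55.5+150*np.sin(a))),c)) for y in(-98,98)])
```

```text
[ 5.29702328e+02  3.29350031e+01 -3.64616911e-01] -20.89101014643857 [[-4.5, -4.7], [4.3, 1.6], [1.9, -4.2], [-5.5, 0.6], [-1.5, 3.0], [1.1, 1.6]]
[480.  14.  59.] [-39. -35.]
[511.  83.  59.] [-35.  40.]
[523.  45.  59.] [-11.   9.]
[575.  41.  59.] [39. 24.]
[548. -11.  59.] [ 32. -35.]
1.8 [array([501., 356.]), array([627., 115.])]
1.9 [array([514., 357.]), array([641., 121.])]
2.0 [array([525., 357.]), array([651., 128.])]
2.1 [array([534., 356.]), array([659., 133.])]
```

>>> arm_command(deltas=[[[4.2, -0.3, 0, 0, 0], [4.2, -0.3, 0, 0, 0], [4.2, -0.3, 0, 0, 0], [4.2, -0.3, 0, 0, 0], [4.2, -0.3, 0, 0, 0], [4.2, -0.3, 0, 0, 0], [4.2, -0.3, 0, 0, 0], [0, 0, 0, -8.5, 0], [0, 0, 0, -8.5, 0], [0, 0, 0, -8.5, 0], [0, 0, 0, -8.5, 0], [0, 0, 0, -8.5, 0], [0, 0, 0, -8.5, 0], [0, 0, 0, -8.5, 0], [0, 0, 0, -8.5, 0], [0, 0, 0, 0, 0]]])

```text
time: 5.6
ee_pos: [464.0, 297.1, 303.1]
tool_rot: [-0.0, 0.232, 0.973, -0.0]
ft_force: [-0.8, -0.7, -0.4]
grip_width: 87.1
grasp_force: 0.0
```

Run:
```python
from h import *
c=optics.calibration('wrist');im=grab('wrist','w2.png');print(ctrl.observe()['ee_pos'],ctrl.observe()['tool_rot'],ctrl.observe()['joints'])
print('expected',proj('',[468,354,68],c))
for d in models.find_in('wrist','scraper_center')[:5]: print(round(d['confidence'],2),np.round(d['extent']),np.round(ray('wrist',d['extent'][:2],50,c)))
import pickle;pickle.dump(c,open('w2.pkl','wb'))
```

```text
[463.81086475 297.27791121 303.1282139 ] [-4.18838619e-04  2.34704362e-01  9.72066703e-01 -1.06698298e-04] [ 0.34936206  0.38297563 -1.26896151  1.51261033  0.36476762  1.51434108
  0.17762839]
expected [366.59802134 187.93091417]
0.59 [362. 179.  31.  72.] [460. 355.  50.]
```

View pics/w2.png

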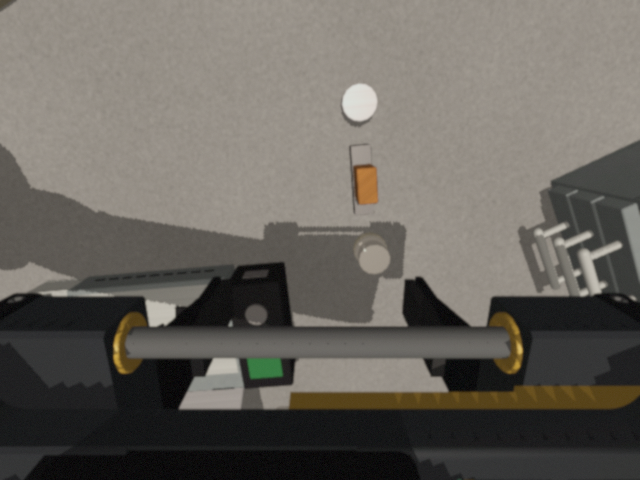

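The wrist view shows the scraper, with its tab top corners at about px (356,166), (375,165), (377,203), (358,205). Its long axis is nearly vertical in the picture, so it almost lines up with tool x.

Run:
```python
from h import *
import pickle
c=pickle.load(open('w2.pkl','rb'))
im=cv2.imread('pics/w2.png'); h=cv2.cvtColor(im,cv2.COLOR_BGR2HSV)
m=cv2.inRange(h,(3,150,150),(20,255,255)); m[:140]=0;m[230:]=0;m[:,:330]=0;m[:,400:]=0
r=cv2.minAreaRect(cv2.findNonZero(m)); print(r,cv2.countNonZero(m))
P=np.array([ray('',q,68,c)[:2] for q in cv2.boxPoints(r)]);print(P,P.mean(0),[np.degrees(np.arctan2(*(P[(i+1)%4]-P[i])[::-1])) for i in range(4)],[np.linalg.norm(P[(i+1)%4]-P[i]) for i in range(4)])
for L in([(351,146),(353,213)],[(371,146),(373,163)]):
  a,b=[ray('',q,25,c) for q in L];print(a,b,np.degrees(np.arctan2(*(a-b)[1::-1])))
print('paste',ray('',(360,102),30,c),'flux',ray('',(374,256),50,c))
```

```text
((366.65338134765625, 185.0673370361328), (34.257205963134766, 18.27716827392578), 87.1375961303711) 619
[[444.14148332 353.19099525]
 [452.06659298 371.01282795]
 [486.83376156 357.55721457]
 [478.70674508 339.20363042]] [465.43714574 355.24116705] [np.float64(66.02598126173552), np.float64(-21.157468227326383), np.float64(-113.8838916350211), np.float64(157.96852510070232)] [np.float64(19.504488812649573), np.float64(37.2801494475683), np.float64(20.0724300445245), np.float64(37.288117349648424)]
[423.79457147 360.3389642   25.        ] [497.53942171 328.37240525  25.        ] 156.5644673194884
[434.33959981 381.20849853  25.        ] [453.22313906 375.30499547  25.        ] 162.6393496411907
paste [384.90559379 389.22980477  30.        ] flux [550.84100109 328.77263596  50.        ]
```

>>> arm_command(deltas=[[[0.65, 1.8, 0, -4, 0], [0.65, 1.8, 0, 0, 0], [0.65, 1.8, 0, 0, 0], [0, 0, 4, 0, 0], [0, 0, 4, 0, 0], [0, 0, 4, 0, 0], [0, 0, 4, 0, 0], [0, 0, 3, 0, 0], [0, 0, 0, 0, 0], [0, 0, 0, 0, 0]]])

```text
time: 6.7
ee_pos: [467.8, 355.5, 114.3]
tool_rot: [-0.0, 0.199, 0.98, 0.0]
ft_force: [0.1, -0.8, 0.1]
grip_width: 87.2
grasp_force: 0.0
```

Run:
```python
from h import *
c=optics.calibration('wrist');s=ctrl.observe();im=grab('wrist','w3.png')
q=s['tool_rot'];print(s['ee_pos'],np.degrees(2*np.arctan2(q[2],q[1])))
h=cv2.cvtColor(im,cv2.COLOR_RGB2HSV)
e=proj('',[467,354.7,68],c);print(e)
m=cv2.inRange(h,(3,150,110),(20,255,255));m[300:]=0
n,l,st,ce=cv2.connectedComponentsWithStats(m);i=1+st[1:,4].argmax();print(st[i])
r=cv2.minAreaRect(cv2.findNonZero((l==i).astype('uint8')));print(r)
P=np.array([ray('',q,68,c)[:2] for q in cv2.boxPoints(r)]);print(P.mean(0),[np.degrees(np.arctan2(*(P[(i+1)%4]-P[i])[::-1])) for i in range(4)],[np.linalg.norm(P[(i+1)%4]-P[i]) for i in range(4)])
```

```text
[467.77227152 355.51180497 114.33418085] 156.9920059221376
[316.4367854  275.18070179]
[299 241  37  20 663]
((317.0, 250.5), (19.0, 36.0), 90.0)
[452.96852157 361.01624427] [np.float64(67.04307329912788), np.float64(-22.128652872146922), np.float64(-112.95414910442928), np.float64(156.13347772640117)] [np.float64(20.623165904913865), np.float64(11.62078061128611), np.float64(20.97564865218429), np.float64(11.622047763523451)]
```

View pics/w3.png

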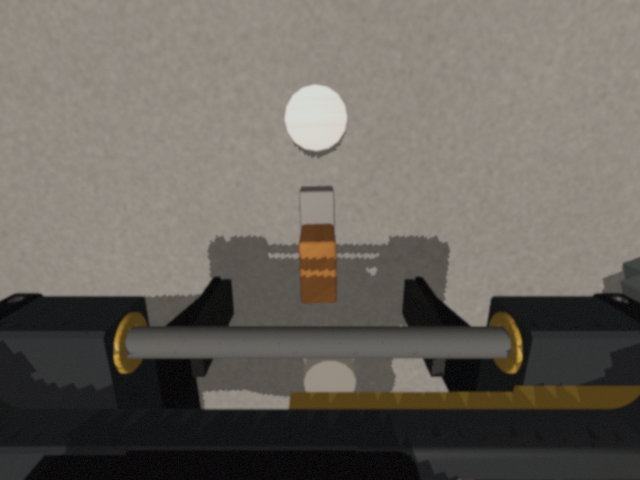

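The tab is centred between the fingers and aligned (top at about px (318,272)). I'll descend, grip and lift.

>>> arm_command(deltas=[[[0, 0, 3, 0, 0], [0, 0, 2.5, 0, 0], [0, 0, 1.1, 0, 0], [0, 0, 0, 0, 0.5], [0, 0, 0, 0, 1], [0, 0, 0, 0, 1], [0, 0, 0, 0, 1], [0, 0, 0, 0, 1], [0, 0, 0, 0, 1]]])

```text
time: 7.65
ee_pos: [467.7, 355.4, 47.8]
tool_rot: [0.0, 0.198, 0.98, 0.0]
ft_force: [0.1, 0.4, -0.0]
grip_width: 47.0
grasp_force: 0.0
```

>>> arm_command(deltas=[[[0, 0, 0, 0, 1], [0, 0, 0, 0, 1], [0, 0, 0, 0, 1], [0, 0, 0, 0, 1], [0, 0, 0, 0, 1]]])

```text
time: 8.15
ee_pos: [467.5, 355.4, 47.5]
tool_rot: [0.0, 0.198, 0.98, -0.0]
ft_force: [0.1, 0.1, 0.0]
grip_width: 21.9
grasp_force: 29.9
```

>>> arm_command(deltas=[[[0, 0, -3, 0, 1], [0, 0, -5, 0, 1], [0, 0, -5, 0, 1], [0, 0, 0, 0, 1], [0, 0, 0, 0, 1]]])

```text
time: 8.65
ee_pos: [467.9, 355.5, 178.2]
tool_rot: [0.001, 0.198, 0.98, 0.0]
ft_force: [-0.5, -0.1, -2.9]
grip_width: 21.9
grasp_force: 29.9
```

Run:
```python
import cv2
a=cv2.imread('pics/w1.png')
cv2.imwrite('pics/w1c.png',cv2.resize(a[0:330,260:540],None,fx=1.8,fy=1.8,interpolation=cv2.INTER_CUBIC))
```

```text
(no output)
```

View pics/w1c.png

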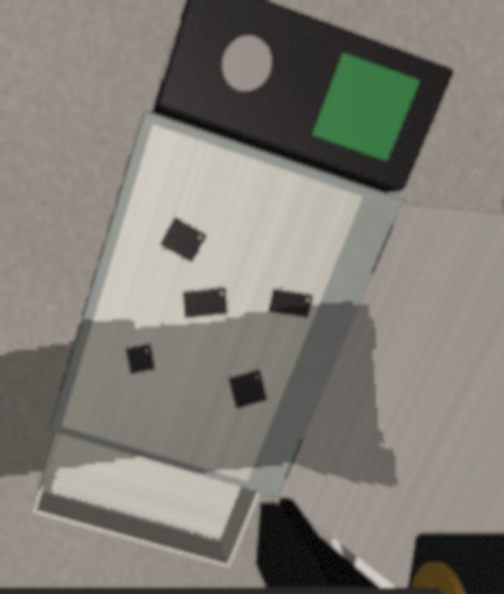

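The zoomed view gives clearer plate corners at full px (342,63), (483,109), (289,238) and (412,275), with tray corners at (279,284) and (387,313).

Run:
```python
from h import *
import pickle
from scipy.optimize import least_squares
c=pickle.load(open('w1.pkl','rb'))
obs=[((-80,100,55),(342.2,62.8)),((85,100,55),(483,108.9)),((75,167,68),(511,40)),((-80,-100,55),(288.9,237.8)),((85,-100,55),(412,275.5)),((-75,-167,40),(279.4,283.9)),((75,-167,40),(386.7,312.8))]
def W(p,X): cc,s=np.cos(p[2]),np.sin(p[2]); return np.array([p[0]+cc*X[0]-s*X[1],p[1]+s*X[0]+cc*X[1],X[2]])
r=least_squares(lambda p:np.concatenate([proj('',W(p,X),c)-u for X,u in obs]),[533,34,-.396],loss='soft_l1')
print(r.x,np.degrees(r.x[2]),np.round(r.fun.reshape(-1,2),1).tolist())
for X,u in obs: print(X,np.round(ray('',u,X[2],c)))
p=r.x; cc,s=np.cos(p[2]),np.sin(p[2]); Rm=np.array([[cc,s],[-s,cc]])
for u in[(337,199),(362,133),(374,168),(421,168),(397,216)]:
    X=ray('',u,59,c); print(np.round(X),np.round(Rm@(X[:2]-p[:2])))
```

```text
[ 5.27983268e+02  3.44823418e+01 -3.71880088e-01] -21.307159541981626 [[-4.7, -3.5], [2.8, 0.7], [1.2, -4.9], [-3.5, 1.0], [3.9, 0.9], [-3.1, 0.5], [0.1, 2.0]]
(-80, 100, 55) [494. 153.  55.]
(85, 100, 55) [640.  98.  55.]
(75, 167, 68) [658. 159.  68.]
(-80, -100, 55) [421. -29.  55.]
(85, -100, 55) [566. -88.  55.]
(-75, -167, 40) [401. -93.  40.]
(75, -167, 40) [ 537. -145.   40.]
[480.  14.  59.] [-37. -36.]
[511.  83.  59.] [-33.  39.]
[523.  45.  59.] [-9.  8.]
[575.  41.  59.] [41. 23.]
[548. -11.  59.] [ 35. -35.]
```

>>> arm_command(deltas=[[[-2.5, -3.3, 0, -1, 1], [-2.5, -3.3, 0, 0, 1], [-2.5, -3.3, 0, 0, 1], [-2.5, -3.3, 0, 0, 1], [-2.4, -3.3, 0, 0, 1], [-2.4, -3.3, 0, 0, 1], [0, 0, 0, 0, 1], [0, 0, 3, 0, 1], [0, 0, 1, 0, 1], [0, 0, 0, 0, 1], [0, 0, 0, 0, 1]]])

```text
time: 9.75
ee_pos: [530.2, 117.0, 137.7]
tool_rot: [-0.0, 0.189, 0.982, 0.0]
ft_force: [0.4, -1.2, -1.1]
grip_width: 21.8
grasp_force: 29.9
```

Run:
```python
from h import *
s=ctrl.observe();q=s['tool_rot'];print(s['ee_pos'],np.degrees(2*np.arctan2(q[2],q[1])),s['ft_force'],s['joints'])
a=grab('side')[180:300,270:430];b=grab('wrist')
a=cv2.resize(a,(640,480),interpolation=cv2.INTER_CUBIC)
cv2.imwrite('pics/m1.png',cv2.resize(np.hstack([a,b]),(800,300))[:,:,::-1])
```

```text
[530.15484066 116.99417935 137.67157645] 158.18433207345268 [ 0.37174346 -1.15867772 -1.12232191] [ 0.66129128  0.51238941 -1.19874416  1.75952126  0.5061513   1.22567838
  0.51591963]
```

View pics/m1.png

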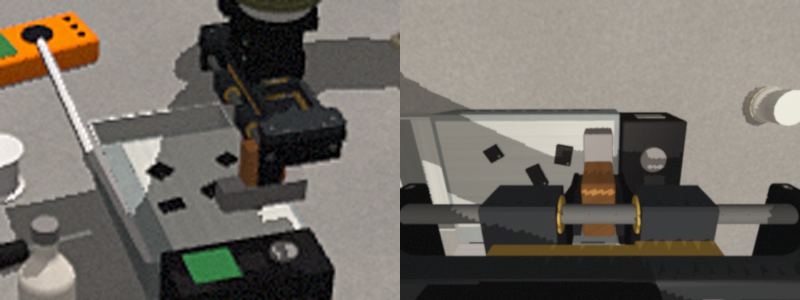

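Left: the scraper sits over the plate's control end, clear of all the chips. Right: the scraper is parallel to the plate end, with the nearest chip ahead of its face. Lowering to the plate.

>>> arm_command(deltas=[[[0, 0, 1.5, 0, 1], [0, 0, 1.2, 0, 1], [0, 0, 0.5, 0, 1], [0, 0, 0.2, 0, 1], [0, 0, 0, 0, 1]]])

```text
time: 10.35
ee_pos: [530.3, 116.4, 103.3]
tool_rot: [-0.0, 0.19, 0.982, -0.0]
ft_force: [0.4, -0.7, -1.3]
grip_width: 21.8
grasp_force: 29.9
```

>>> arm_command(deltas=[[[0, -0.6, 0, 0, 1], [0, -1, 0, 0, 1], [0, -1, 0, 0, 1], [0, -1, 0, 0, 1], [0, -1, 0, 0, 1], [0, -1, 0, 0, 1], [0, -1, 0, 0, 1], [0, -1, 0, 0, 1], [0, -1, 0, 0, 1], [0, -1, 0, 0, 1], [0, -1, 0, 0, 1], [0, -1, 0, 0, 1], [0, 0, 0, 0, 1]]])

```text
time: 11.65
ee_pos: [486.7, 7.0, 103.3]
tool_rot: [-0.0, 0.191, 0.982, -0.001]
ft_force: [0.3, 0.1, -1.0]
grip_width: 21.6
grasp_force: 29.9
```

Run:
```python
from h import *
s=ctrl.observe();print(s['ee_pos'],s['ft_force'])
a=grab('side')[180:300,270:430];b=grab('wrist')
a=cv2.resize(a,(640,480),interpolation=cv2.INTER_CUBIC)
cv2.imwrite('pics/m2.png',cv2.resize(np.hstack([a,b]),(800,300))[:,:,::-1])
```

```text
[486.72212363   6.96303624 103.33611521] [ 0.33424528  0.08443234 -0.98892488]
```

View pics/m2.png

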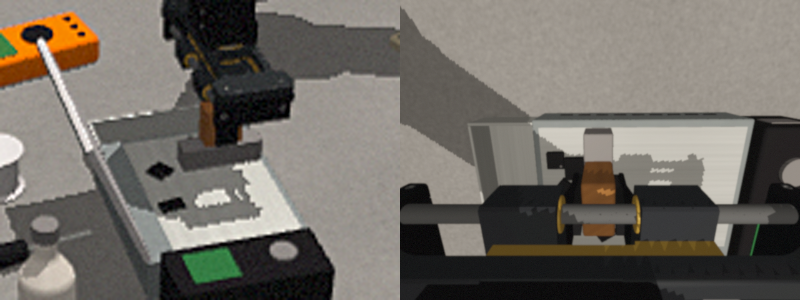

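The first three chips are gathered ahead of the scraper face. The other two stay in the second lane. Pushing over the edge.

>>> arm_command(deltas=[[[0, -0.7, 0, 0, 1], [0, -0.7, 0, 0, 1], [0, -0.7, 0, 0, 1], [0, -0.7, 0, 0, 1], [0, -0.7, 0, 0, 1], [0, -0.7, 0, 0, 1], [0, -0.7, 0, 0, 1], [0, -0.7, 0, 0, 1], [0, -0.7, 0, 0, 1], [0, 0, 0, 0, 1], [0, 0, 0, 0, 1]]])

```text
time: 12.85
ee_pos: [463.7, -49.9, 103.6]
tool_rot: [0.0, 0.19, 0.982, 0.0]
ft_force: [0.0, -0.5, -1.1]
grip_width: 21.9
grasp_force: 29.9
```

Run:
```python
from h import *
s=ctrl.observe();print(s['ee_pos'],s['ft_force'])
a=grab('side')[180:300,270:430];b=grab('wrist')
a=cv2.resize(a,(640,480),interpolation=cv2.INTER_CUBIC)
cv2.imwrite('pics/m3.png',cv2.resize(np.hstack([a,b]),(800,300))[:,:,::-1])
```

```text
[463.70702844 -49.91321599 103.56714801] [ 0.0019023  -0.4568096  -1.06636011]
```

View pics/m3.png

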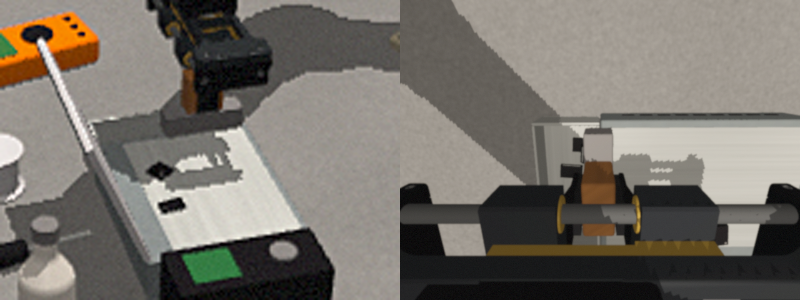

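The first three chips are past the plate edge in front of the face. I'll push a few mm more, then lift and go to lane 2.

>>> arm_command(deltas=[[[0, -0.5, 0, 0, 1], [0, 0, 0, 0, 1], [0, 0.5, 0, 0, 1], [0, 0, -2, 0, 1], [0, 0, -2, 0, 1], [-1.3, 3.4, 0, 0, 1], [-1.3, 3.4, 0, 0, 1], [-1.3, 3.4, 0, 0, 1], [-1.3, 3.4, 0, 0, 1], [-1.3, 3.2, 0, 0, 1], [0, 0, 0, 0, 1], [0, 0, 0, 0, 1]]])

```text
time: 14.15
ee_pos: [586.5, 83.5, 143.2]
tool_rot: [-0.0, 0.189, 0.982, 0.0]
ft_force: [-1.0, -0.4, -2.1]
grip_width: 22.0
grasp_force: 29.9
```

Run:
```python
from h import *
s=ctrl.observe();print(s['ee_pos'],s['ft_force'])
grab('wrist','w4.png');grab('side','d4.png');c=optics.calibration('side')
for n in('side','wrist'):
 for l in ['chip0_center','chip1_center','chip2_center','chip3_center','chip4_center']:
  for d in models.find_in(n,l)[:4]:
    print(n,l,round(d['confidence'],2),np.round(d['extent']),*[np.round([.927*(X[0]-530)-.375*(X[1]-34),.375*(X[0]-530)+.927*(X[1]-34)]) for z in(59,6) for X in[ray(n,d['extent'][:2],z)]])
```

```text
[586.45465536  83.46311773 143.16970177] [-0.99598441 -0.3929506  -2.05866254]
side chip0_center 0.48 [333. 249.  15.   3.] [ 39. -33.] [  17. -104.]
wrist chip0_center 0.92 [172. 252.  43.  37.] [ 34. -37.] [ 53. -60.]
wrist chip0_center 0.42 [ 46. 192.  93. 209.] [  -8. -115.] [   1. -156.]
wrist chip1_center 0.89 [256. 260.  30.  35.] [40. 21.] [60. 11.]
wrist chip4_center 0.67 [ 60. 178.  27.  24.] [ -17. -103.] [ -10. -142.]
wrist chip4_center 0.27 [427. 195. 125. 229.] [ -7. 137.] [  3. 154.]
```

>>> arm_command(deltas=[[[0, 0, 1.5, 0, 1], [0, 0, 1.5, 0, 1], [0, 0, 1, 0, 1], [0, 0, 0, 0, 1], [0, -0.6, 0, 0, 1], [0, -1, 0, 0, 1], [0, -1, 0, 0, 1], [0, -1, 0, 0, 1], [0, -1, 0, 0, 1], [0, -1, 0, 0, 1], [0, -1, 0, 0, 1], [0, -1, 0, 0, 1], [0, -1, 0, 0, 1], [0, -1, 0, 0, 1], [0, -1, 0, 0, 1], [0, 0, 0, 0, 1]]])

```text
time: 16.35
ee_pos: [546.7, -18.4, 103.4]
tool_rot: [-0.0, 0.191, 0.982, -0.001]
ft_force: [0.1, -0.3, -1.2]
grip_width: 21.9
grasp_force: 30.0
```

>>> arm_command(deltas=[[[0, -0.7, 0, 0, 1], [0, -0.7, 0, 0, 1], [0, -0.7, 0, 0, 1], [0, -0.7, 0, 0, 1], [0, -0.7, 0, 0, 1], [0, -0.7, 0, 0, 1], [0, -0.7, 0, 0, 1], [0, -0.7, 0, 0, 1], [0, -0.7, 0, 0, 1], [0, -0.3, 0, 0, 1], [0, 0, 0, 0, 1], [0, 0.5, 0, 0, 1], [0, 0, -2, 0, 1], [0, 0, -4, 0, 1], [0, 0, -4, 0, 1], [0, 4, 0, 0, 1], [0, 4, 0, 0, 1], [0, 4, 0, 0, 1], [0, 0, 0, 0, 1], [0, 0, 0, 0, 1]]])

```text
time: 18.35
ee_pos: [569.0, 40.7, 203.5]
tool_rot: [-0.0, 0.188, 0.982, 0.0]
ft_force: [-0.1, -0.1, -2.2]
grip_width: 21.8
grasp_force: 30.0
```

Run:
```python
from h import *
s=ctrl.observe();print(s['ee_pos'],s['ft_force'])
b=grab('wrist','w5.png');a=grab('side','d5.png')
for n in('side','wrist'):
 for l in ['chip0_center','chip1_center','chip2_center','chip3_center','chip4_center']:
  for d in models.find_in(n,l)[:4]:
    print(n,l,round(d['confidence'],2),np.round(d['extent']),*[np.round([.927*(X[0]-530)-.375*(X[1]-34),.375*(X[0]-530)+.927*(X[1]-34)]) for z in(59,6) for X in[ray(n,d['extent'][:2],z)]])
a=cv2.resize(a[180:300,270:430],(640,480),interpolation=cv2.INTER_CUBIC)
cv2.imwrite('pics/m5.png',cv2.resize(np.hstack([a,b]),(800,300))[:,:,::-1])
```

```text
[569.03913999  40.68295675 203.53033244] [-0.13377165 -0.13236082 -2.18642216]
side chip3_center 0.38 [498. 321.  17.  24.] [-235.  317.] [-272.  267.]
wrist chip1_center 0.79 [174. 222.  13.  21.] [  28. -105.] [  42. -128.]
wrist chip2_center 0.56 [159. 134.  16.  14.] [ -44. -108.] [ -43. -131.]
wrist chip3_center 0.71 [164. 147.  12.  25.] [ -34. -105.] [ -32. -128.]
wrist chip4_center 0.89 [159. 170.  34.  22.] [ -16. -112.] [ -10. -136.]
```

>>> arm_command(deltas=[[[2.65, 3.2, 0, 0, 1], [2.65, 3.2, 0, 0, 1], [2.65, 3.2, 0, 0, 1], [0, 0, 0, 0, 1]]])

```text
time: 19.35
ee_pos: [528.3, 163.5, 204.4]
tool_rot: [0.0, 0.185, 0.983, 0.001]
ft_force: [-0.1, 0.0, -0.8]
grip_width: 21.5
grasp_force: 30.0
```

Run:
```python
from h import *
s=ctrl.observe();print(s['ee_pos'],s['ft_force'])
b=grab('wrist','w6.png');grab('side','d6.png');grab('scene')
for n in('wrist','scene'):
 for l in ['chip0_center','chip1_center','chip2_center','chip3_center','chip4_center']:
  for d in models.find_in(n,l)[:4]:
    print(n,l,round(d['confidence'],2),np.round(d['extent']),*[np.round([.927*(X[0]-530)-.375*(X[1]-34),.375*(X[0]-530)+.927*(X[1]-34)]) for z in(59,6) for X in[ray(n,d['extent'][:2],z)]])
c=optics.calibration('wrist')
for l in[(-75,-167),(75,-167),(75,-101),(-75,-101)]: print(np.round(proj('',[530+.927*l[0]+.375*l[1],34-.375*l[0]+.927*l[1],40],c)))
```

```text
[528.28495621 163.46675188 204.3820978 ] [-0.0596882   0.00200908 -0.7526073 ]
wrist chip0_center 0.15 [ 45. 258.  89. 139.] [ -19. -127.] [   1. -171.]
wrist chip4_center 0.74 [ 64. 250.  20.  17.] [ -26. -108.] [  -8. -149.]
scene chip2_center 0.67 [243. 273.  27.  32.] [ 218. -100.] [ 179. -140.]
scene chip2_center 0.53 [301. 243.  87.  62.] [ 56. -45.] [  5. -81.]
scene chip4_center 0.6 [377. 200.  20.  37.] [-218.   32.] [-288.    2.]
scene chip4_center 0.47 [460. 233.  16.  14.] [-198.  285.] [-267.  272.]
[  1. 191.]
[ 40. 338.]
[105. 338.]
[ 75. 191.]
```

Run:
```python
from h import *
for n,f in(('side','d0.png'),('side','d5.png'),('side','d6.png')):
    im=cv2.cvtColor(cv2.imread('pics/'+f),cv2.COLOR_BGR2GRAY)
    c=optics.calibration(n)
    for v in range(-90,100,12): print(''.join('%4d'%im[tuple(np.int32(np.round(proj(n,[530+.927*u+.375*v,34-.375*u+.927*v,57],c)))[::-1])] for u in range(-75,80,10)))
    print()
```

```text
139 219 213 205 211 208 211 207 209 208 212 206 213 204 144 146
 140 211 206 204 206 205 207 206 201 200 204 200 204 202 143 150
 146 212 209 205 205 207 207 208 201 204 207 207 204 202 146 144
 128 214 206 202 204 207 206 209 203 206 213 122 212 206 150 149
 148 209 207  13  21 106 210 210 206 207   9  33  23 204 147 149
 139 207 204 209  99 213 212 208 204 207  80  23 156 207 151 148
 146 208 201 205 208 204 212 210 203 207 206 208 213 206 147 144
 138 201 203 205 209 191  14 124 211 209 209 198 208 206 144 147
 144 205 200 201 206 204  16  50  93 210 208 199 200 208 145 146
 143 206 205 215 201 209 214 193 221 211 193  29  32 223 144 149
 143 204 207  13  28  71 211 210 202 213 200 154 173 157 137 144
 142 210 206  30   5  40 209 208 204 214 199 203 206 198 142 146
 146 207 210 208 218 210 207 211 203 214 202 203 208 202 142 140
 154 206 209 207 209 211 211 211 205 216 202 204 202 199 144 142
 151 210 213 211 211 211 216 209 205 218 201 204 207 204 144 147
  20   7   2  12   7  13  12   0   8  19   3  10   7  12  18 159

 149 230 221 214 218 138 122 117 117 118 120 121 120 119  83
[... 1320 characters left out ...]
18 122 122 123 124 121 119 209 213 214 214 154 156
  56  62 125 119 124 119 122 119 118 122 122 223 216 215 151 155
  87  96 120 121 118 117 122 118 117 127 119 133 215 216 152 153
 153 225 116 118 119 119 120 123 118 122 124 119 232 213 150 154
 152 213 138 121 123 119 122 121 113 122 116 120 113 217 150 155
 150 213 208 120 121 121 120 122 123 119 121 118 121 160 146 149
 152 216 216 217 118 121 122 122 118 121 114 114 122 114 160 147
 150 217 214 214 119 120 124 123 117 126 115 119 120 123  79 149
 157 217 214 216 113 123 123 123 118 126 116 115 123 116  86  73
 158 220 220 224 205 119 128 123 121 124 115 118 118 115  86  82
  11   2  14  11   9  15  10   5   3   0   0   3   8  12  15  91
```

>>> arm_command(deltas=[[[2.5, 3.15, 0, 0, 1], [2.5, 3.15, 0, 0, 1], [2.5, 3.15, 0, 0, 1], [2.5, 3.15, 0, 0, 1], [2.6, 3.1, 0, 1, 1], [0, 0, 0, 0, 1], [0, 0, 4, 0, 1], [0, 0, 4, 0, 1], [0, 0, 4, 0, 1], [0, 0, 2, 0, 1], [0, 0, 1, 0, 1], [0, 0, 0, 0, 1], [0, 0, 0, 0, 1]]])

```text
time: 21.3
ee_pos: [473.2, 350.1, 54.7]
tool_rot: [0.0, 0.198, 0.98, 0.001]
ft_force: [0.1, 0.6, -2.4]
grip_width: 22.3
grasp_force: 30.0
```

>>> arm_command(deltas=[[[0, 0, 0.4, 0, 1], [0, 0, 0.2, 0, 1], [0, 0, 0.1, 0, 1], [0, 0, 0, 0, 1]]])

```text
time: 21.7
ee_pos: [472.8, 349.6, 46.6]
tool_rot: [0.0, 0.198, 0.98, -0.0]
ft_force: [-0.2, 0.8, -1.4]
grip_width: 22.0
grasp_force: 30.0
```

>>> arm_command(deltas=[[[0, 0, 0, 0, 0.5], [0, 0, 0, 0, 0.5], [0, 0, 0, 0, 0.5], [0, 0, 0, 0, 0.5], [0, 0, 0, 0, 0.5], [0, 0, -1, 0, 0.5], [0, 0, -4, 0, 0.5], [0, 0, -4, 0, 0.5], [0, 0, -4, 0, 0.5], [0, 0, -4, 0, 0.5], [0, 0, -4, 0, 0.5], [0, 0, -4, 0, 1], [0, 0, 0, 0, 1]]])

```text
time: 23.0
ee_pos: [473.1, 351.6, 302.6]
tool_rot: [0.002, 0.198, 0.98, 0.003]
ft_force: [-0.5, 1.1, 0.1]
grip_width: 34.2
grasp_force: 0.0
```

Run:
```python
from h import *
s=ctrl.observe();print(s['ee_pos'],s['joints'])
grab('wrist','w7.png');c=optics.calibration('wrist');grab('side','d7.png')
for n in('wrist','side'):
  for d in models.find_in(n,'scraper_center')[:2]: print(n,round(d['confidence'],2),np.round(d['extent']),np.round(ray(n,d['extent'][:2],45)))
  print(proj(n,[473,350,40]))
a=1.95
for n in ('wrist','scene','side'):
  for l in('cover','tray','chip0_center'):
    for d in models.find_in(n,l)[:2]: print(n,l,round(d['confidence'],2),np.round(d['extent']))
```

```text
[473.05755697 351.58718106 302.56032404] [ 0.17395137  0.47356766 -1.22627707  1.42181683  0.44629533  1.54346136
  0.1488101 ]
wrist 0.85 [313. 196.  20.  70.] [461. 348.  45.]
wrist 0.32 [323. 265.  33.  38.] [544. 326.  45.]
[318.66807714 203.92929044]
side 0.72 [460. 324.  39.  33.] [492. 361.  45.]
side 0.54 [305. 240.  44.  87.] [ 574. -102.   45.]
[461.38868724 319.30795625]
wrist cover 0.76 [ 92. 400.  40.  19.]
wrist tray 0.76 [ 17. 286.  34.  28.]
wrist tray 0.25 [ 90. 401.  42.  16.]
scene cover 0.73 [302. 242.  86.  61.]
scene tray 0.8 [281. 232.  46.  47.]
side cover 0.76 [308. 240.  43.  89.]
side tray 0.65 [333. 227.  54.  18.]
```

The scraper stands free and upright at (473,350). Now I'll move behind the cover, fingers closed.

>>> arm_command(deltas=[[[-3.5, -2.7, 0, 0, 1], [-3.5, -2.7, 0, 0, 1], [-3.5, -2.7, 0, 0, 1], [-3.5, -2.7, 0, 0, 1], [-3.5, -2.7, 0, 0, 1], [-3.5, -2.7, 0, 0, 1], [-3.5, -2.7, 0, 0, 1], [-3.5, -2.7, 0, 0, 1], [-3.5, -2.7, 0, 0, 1], [-3.4, -2.5, 0, 0, 1], [0, 0, 0, -1, 1], [0, 0, 0, 0, 1]]])

```text
time: 24.85
ee_pos: [690.3, -33.7, 295.9]
tool_rot: [-0.0, 0.19, 0.982, 0.0]
ft_force: [0.6, 0.4, -0.4]
grip_width: 0.8
grasp_force: 0.0
```

```bash
cat > loc.py <<'E'
from h import *
s=ctrl.observe();q=s['tool_rot'];p=s['ee_pos']-[530,34,0]
print('local',.927*p[0]-.375*p[1],.375*p[0]+.927*p[1],p[2],'yaw',np.degrees(2*np.arctan2(q[2],q[1])),s['joints'].round(2),s['ft_force'].round(1),s['grip_width'])
E
python3 - <<'E'
from loc import *
c=optics.calibration('wrist');b=grab('wrist','w8.png');a=grab('side','d8.png')
for l in ['cover','chip0_center','chip1_center','chip2_center','chip3_center','chip4_center']:
  for d in models.find_in('wrist',l)[:3]: print(l,round(d['confidence'],2),np.round(d['extent']))
W=lambda u,v,z:[530+.927*u+.375*v,34-.375*u+.927*v,z]
for A in(1.9,1.95,2,2.05): print(A,*[proj('',W(80-150*np.cos(A),y,55.5+150*np.sin(A)),c).round() for y in(-98,0,98)])
E
```

```text
local 173.96656587128047 -2.6744113637996563 295.8630025928962 yaw 158.0490464233386 [ 0.59  0.68 -1.09  1.12  0.59  1.65  0.85] [ 0.6  0.4 -0.4] 0.8475946501377712
cover 0.55 [323. 164. 274.  94.]
cover 0.4 [214. 222.  60.  38.]
cover 0.28 [448. 232.  89.  54.]
chip0_center 0.61 [202.  68.  20.  20.]
chip1_center 0.61 [214.  81.  20.  23.]
chip2_center 0.58 [198.   4.   8.   6.]
chip2_center 0.16 [324. 165. 268.  93.]
chip3_center 0.53 [211.  11.  13.  17.]
chip3_center 0.4 [198.  32.  30.  22.]
chip4_center 0.72 [199.  34.  29.  20.]
chip4_center 0.43 [448. 232.  85.  57.]
1.9 [181. 185.] [322. 186.] [463. 186.]
1.95 [184. 195.] [322. 195.] [460. 195.]
2 [186. 203.] [322. 204.] [458. 204.]
2.05 [189. 212.] [322. 212.] [455. 212.]
```

All five chips are detected in the tray. The cover is at about 2.0 rad. Lowering behind the cover.

>>> arm_command(deltas=[[[0, 0, 4, 0, 1], [0, 0, 4, 0, 1], [0, 0, 2.5, 0, 1], [0, 0, 0, 0, 1], [0, 0, 0, 0, 1], [0.5, 0, 0, 0, 1], [0.5, 0, 0, 0, 1], [0, 0, 0, 0, 1]]])

```text
time: 26.05
ee_pos: [680.6, -28.5, 193.0]
tool_rot: [0.001, 0.189, 0.982, -0.0]
ft_force: [-0.1, 0.1, -0.3]
grip_width: 0.5
grasp_force: 0.0
```

>>> arm_command(deltas=[[[0.5, 0, 0, 0, 1], [0.5, 0, 0, 0, 1], [0.5, 0, 0, 0, 1], [0.6, 0, 0, 0, 1], [0.6, 0, 0, 0, 1], [0.6, 0, 0, 0, 1], [0.6, 0, 0, 0, 1], [0.6, 0, 0, 0, 1], [0.6, 0, 0, 0, 1], [0.6, 0, 0, 0, 1]]])

```text
time: 27.05
ee_pos: [627.2, -7.8, 191.4]
tool_rot: [-0.0, 0.19, 0.982, -0.0]
ft_force: [2.1, -0.8, 1.8]
grip_width: 0.6
grasp_force: 1.3
```

```bash
python3 loc.py
```

```text
local 105.80915147402574 -2.29286378497396 191.37673737707888 yaw 158.12825707375143 [ 0.72  0.63 -1.13  1.48  0.57  1.4   0.76] [ 2.1 -0.8  1.8] 0.57585848720642
```

>>> arm_command(deltas=[[[0.4, 0, 0, 0, 1], [0.4, 0, 0, 0, 1], [0.6, 0, 0, 0, 1], [0.7, 0, 0, 0, 1], [0.7, 0, 0, 0, 1], [0.8, 0, 0.15, 0, 1], [0.8, 0, 0.15, 0, 1], [0.8, 0, 0.15, 0, 1], [0.75, 0, 0.3, 0, 1], [0.75, 0, 0.3, 0, 1], [0.75, 0, 0.3, 0, 1]]])

```text
time: 28.15
ee_pos: [558.1, 20.0, 177.7]
tool_rot: [-0.0, 0.19, 0.982, -0.0]
ft_force: [1.5, -1.1, -0.6]
grip_width: 0.9
grasp_force: 0.9
```

```bash
python3 loc.py
python3 - <<'E'
from h import *
c=optics.calibration('side');grab('side','d9.png')
for d in models.find_in('side','cover')[:2]: print(np.round(d['extent']),d['confidence'])
W=lambda u,v,z:[530+.927*u+.375*v,34-.375*u+.927*v,z]
for A in(.9,1.0,1.1,1.2): 
  P=np.array([proj('',W(80-r*np.cos(A),y,55.5+r*np.sin(A)),c) for y in(-98,98) for r in(0,150)]);print(A,P.round().tolist())
E
```

```text
local 31.302498643465245 -2.45901871523011 177.73931629751394 yaw 158.12235889399255 [ 0.84  0.51 -1.22  1.68  0.49  1.31  0.71] [ 1.5 -1.1 -0.6] 0.8656472825340984
[337. 243.  61.  83.] 0.7
0.9 [[310.0, 238.0], [346.0, 194.0], [331.0, 284.0], [372.0, 237.0]]
1.0 [[310.0, 238.0], [342.0, 192.0], [331.0, 284.0], [367.0, 235.0]]
1.1 [[310.0, 238.0], [337.0, 190.0], [331.0, 284.0], [362.0, 233.0]]
1.2 [[310.0, 238.0], [332.0, 189.0], [331.0, 284.0], [356.0, 232.0]]
```

>>> arm_command(deltas=[[[0.65, 0, 0.45, 0, 1], [0.65, 0, 0.45, 0, 1], [0.65, 0, 0.45, 0, 1], [0.55, 0, 0.6, 0, 1], [0.55, 0, 0.6, 0, 1], [0.55, 0, 0.6, 0, 1], [0.45, 0, 0.65, 0, 1], [0.45, 0, 0.65, 0, 1], [0.45, 0, 0.65, 0, 1]]])

```text
time: 29.15
ee_pos: [512.6, 38.3, 126.5]
tool_rot: [0.0, 0.19, 0.982, 0.0]
ft_force: [1.1, 0.1, 1.0]
grip_width: 0.2
grasp_force: 0.6
```

```bash
python3 loc.py
```

```text
local -17.76684187074268 -2.5900665144986124 126.47110695538457 yaw 158.11239881403034 [ 0.87  0.47 -1.24  1.84  0.48  1.18  0.66] [1.1 0.1 1. ] 0.17684707186576454
```

>>> arm_command(deltas=[[[0.2, 0, 0.55, 0, 1], [0.2, 0, 0.55, 0, 1], [0.2, 0, 0.55, 0, 1], [0.2, 0, 0.55, 0, 1], [0.1, 0, 0.35, 0, 1], [0.1, 0, 0.35, 0, 1], [0.1, 0, 0.35, 0, 1], [0, 0, 0.35, 0, 1], [0, 0, 0.3, 0, 1], [0, 0, 0.2, 0, 1], [0, 0, 0.15, 0, 1], [0, 0, 0.15, 0, 1], [0, 0, 0, 0, 1]]])

```text
time: 30.45
ee_pos: [502.6, 42.3, 82.9]
tool_rot: [0.0, 0.19, 0.982, -0.0]
ft_force: [-0.5, 0.5, 0.9]
grip_width: 0.6
grasp_force: 0.0
```

```bash
python3 loc.py
```

```text
local -28.503916371191558 -2.619267157013116 82.89077647326111 yaw 158.12377861117093 [ 0.83  0.51 -1.2   1.91  0.53  1.1   0.61] [-0.5  0.5  0.9] 0.5655656958892974
```

Press the last millimetres until the force shows contact with the shut plate.

>>> arm_command(deltas=[[[0, 0, 0.1, 0, 1], [0, 0, 0.1, 0, 1], [0, 0, 0.1, 0, 1], [0, 0, 0, 0, 1]]])

```text
time: 30.85
ee_pos: [502.7, 42.3, 80.9]
tool_rot: [0.0, 0.19, 0.982, -0.0]
ft_force: [-6.2, -1.4, 14.5]
grip_width: 0.4
grasp_force: 7.3
```

>>> arm_command(deltas=[[[0, 0, 0.05, 0, 1], [0, 0, 0, 0, 1], [0, 0, -0.5, 0, 1], [0, 0, -2, 0, 1], [0, 0, -4, 0, 1], [0, 0, -5, 0, 1], [0, 0, -5, 0, 1], [0, 0, -4, 0, 1], [4, 0, 0, 0, 1], [4, 0, 0, 0, 1], [4, 0, 0, 0, 1], [0, 0, 0, 0, 1], [0, 0, 0, 0, 1]]])

```text
time: 32.15
ee_pos: [429.9, 65.2, 287.4]
tool_rot: [-0.009, 0.188, 0.982, -0.008]
ft_force: [0.5, -1.0, -0.1]
grip_width: 0.2
grasp_force: 0.0
```

```bash
python3 loc.py
python3 - <<'E'
from h import *
a=grab('side')[150:350,230:500];b=grab('scene')[150:350,200:470]
cv2.imwrite('pics/fin.png',cv2.resize(np.hstack([a,b]),(800,296),interpolation=cv2.INTER_CUBIC)[:,:,::-1])
E
```

```text
local -104.54184685957021 -8.60029310897258 287.4119654499723 yaw 158.35692090238487 [ 1.23 -0.19 -1.31  1.79 -0.17  1.42  1.15] [ 0.5 -1.  -0.1] 0.21615775133624446
```

View pics/fin.png

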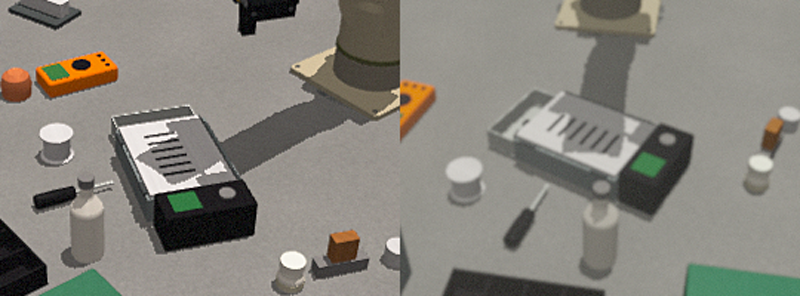

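Both views show the cover shut flat, with its slots lying on the plate. The scraper is upright between the flux jar and the paste tin, and the bystanders are in place. The arm is clear, so I'm handing in.

```bash
python3 -c "
from cell import workorder
print(workorder.hand_in())"
```

```text
the job is handed in; nothing more can be done
None
```

The job is handed in at about 32 s of the 72 s: all five chips were detected in the catch tray, the cover is shut flat on the plate, the scraper stands upright on the bench, and the other items look undisturbed; no verdict was returned.

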